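Hang the probe thermometer in the teapot at brewing depth

ROBOT

A 7-joint arm with a two-finger parallel gripper is mounted at the origin on a cart in front of the work surface, level with it; the furniture and walls round the work are solid. World frame = base frame: x ahead of the robot, y to its left, z up, the work surface at z = 0. Lengths are in m, angles in rad, forces in N, time in s.
With the tool pointing down it reaches from about 0.4 to 0.85 m from the base axis. Payload 10.4 kg.
Tool frame: the origin (TCP) lies on the centre line of the jaws, within the pads' length; the fingertips stand 25 mm ahead of it and the grasp point (between the pads) lies 6 mm ahead of it (env.tip_reach is the z of the fingertips in the tool frame, in m); z points along the fingers, x is the direction in which the jaws open and shut, and the axes are right-handed (so a half turn about z gives the same grasp; the last joint's range is limited). The gripper opens to 87 mm and grips with 3 to 60 N. Pads are 19 mm wide; open, the fingers measure 117 mm over their backs; the gripper's body (75 mm by 190 mm) begins 51 mm behind the grasp point.
Start: joints at [-1.369, 0.332, -0.065, 1.46, 0.022, 1.35, -0.088], TCP at [0.139, 0.609, 0.248] pointing down, gripper open.
Joint ranges: [-2.6, 2.6], [-0.5, 2.12], [-1.47, 1.34], [0.16, 2.42], [-1.27, 4.41], [0.06, 2.06], [-2.6, 2.6]. Speed limits (rad/s): [2.22, 2.22, 2.79, 2.79, 3.14, 3.14, 3.14].

INTERFACE

Orientations are given as a rotation vector (axis times angle).
In Python, from workcell import env gives the robot as it stands.
- The arm moves only by the tool arm_command, never from a script. Its arguments are lists of equal length, an entry for each row: "dr": the turn, a rotation vector about the tool's x, y, z in degrees, a list of three; "xyz": the shift along the tool's x, y, z in m, a list of three; "fingers": the gripper command: -1 is shut, 1 is fully open, values between are in proportion. In form: {"dr": [[wx, wy, wz], ...], "xyz": [[tx, ty, tz], ...], "fingers": [fingers, ...]}. A call has 1 to 10 rows; each row is the pose to reach, as a shift and turn from the pose commanded when the call began, along the tool's axes at that moment; what a row does not reach only later rows make up. A row lasts 1/12 s, in which the tool goes at most 41.7 mm and 7.16 degrees, less where a joint would pass 70% of its speed; a pose out of reach is approached as far as the arm can. A call with a gripper value outside its range is refused whole. The fingers move at their own pace and stop on an object; "squeeze" is the grip in N (left out, the last holds). Time passes only in rows, so rows that repeat a pose let the fingers close. It gives the time, the measured TCP pose, the force and the opening at its end, in the units of the state.
- env.sense(): the state, without advancing time (a new reading comes with each control period).
- env.camera(name): name is "scene" or "top" or "wrist"; returns the picture (384x512x3 uint8, red, green, blue); there is no depth.
- env.camera_info(name): a dict with "camera_matrix" (3x3 intrinsics, pixels), "R" (3x3) and "t" (3): a world point X has camera coordinates R X + t; the wrist camera has in their place "mount" (4x4, takes a point from camera to tool coordinates, whose origin is the TCP and whose axes are the tool frame's). Camera axes: x right, y down, z forward; pixel columns grow to the right and rows downward; lengths in m; the calibration is good to about 2 mm. A picture is of the moment at which its call begins: read the wrist's pose just before it. camera_info takes no time and is no camera call.
- env.sign_off(): hands the job in, once; it reports no verdict.
Trained networks look in the newest picture that a camera, given by its name, has taken for a name from the list of things; names that differ only in an ending like _2 or _b are one class to them, and where a whole thing is asked for, a point or a joint stands for the part that bears it (a point fixed in the world has none). Each returns a list of dicts, best first, with "confidence" (0 to 1); they miss things now and then, are a little off and sometimes report something else, mostly with a low value. They report only what shows in the picture. A call takes as long as a camera call.
- env.recognise(target, camera): "xy" ([column, row] in pixels, amid what is visible of it).
The state is a dict: "time_s": time; "joints": joint angles; "dq": joint speeds; "tau": joint torques, N m; "position": TCP position; "orientation": TCP orientation; "ft_force": force on the tool from outside, world axes, zero at the start; "wrist_torque": the same for the moment, N m; "width": finger opening in m.
Only numpy, scipy, OpenCV 4.12 (cv2) and the standard library are available. Lean on these libraries where they do the work, as an engineer would, in place of code of your own. Each camera call takes 0.05 s, during which the arm holds its last target.

TASK

Take the probe thermometer (the tool with the thick cylindrical handle) out of the wooden tool block and drop it stem-down into the holder hole at the end of the brewing stand's arm, so that its handle sits down on the holder and its stem hangs in the open teapot. Then lift the stand's sliding sleeve, with the cam lever still open, until its lower rim is at the broad dark ring on the post, and squeeze the lever flat against the clamp head while you hold the sleeve there. Finish while still holding the sleeve, with lever and clamp head squeezed between the fingers, and leave the teapot, the cake tester and the teacup where they stand.

Things in the scene. Friction and masses are not known exactly. Their poses are not given: they have to be found in the camera images.
- stand: Brewing stand: dark wooden base slab 150 x 235 mm, 14 mm high, fixed on the worktop, with an upright steel post of 14 mm diameter. Origin: on the post axis at worktop level. The arm runs from the post to -y, to over the teapot (on the robot's right); x points from the lever side of the clamp head to its back (away from the robot), z up. Turned by up to 0.3 rad about z.
- mark (a point): Middle of the broad dark ring (8 mm tall, the only broad one; thin rings stand 10 mm apart) round the post, 70 mm over the worktop. Hidden inside the sleeve until the sleeve is lifted.
- sleeve (a joint): Height of the sliding sleeve over its lowest position, m (0 to 0.055). An aluminium tube, 22 mm diameter, closed at the top, over the post; it carries clamp head, lever and arm, and sinks back to 0 (weight about 3 N with the thermometer) when let go with the lever open. At 0.040 its lower rim is at the middle of the broad ring. Closing the lever jams it on the post.
- sleeve_rim (a point): Centre of the lower rim of the sleeve, on the post axis; 30 mm over the worktop when the sleeve is down.
- clamp_head: Aluminium block at the top of the sleeve, fixed to it: 24 mm (x) by 28 mm (y) by 72 mm tall. Its origin is the centre of the sleeve's lower rim and its axes are those of the stand; the block lies 94 to 166 mm above that origin, its flat back (with a thin rubber pad) at x = +15 mm, its front at x = -10 mm. Nothing stands above it.
- lever (a joint): Angle of the brass cam lever, rad: 0 closed (flat on the front of the clamp head), 0.45 widest open. Its pivot lies along y, 106 mm above the sleeve's rim at x = -16.5 mm; the lever points up, 60 mm long, 19 mm wide, its free end leaning away from the head (to -x) when open. Stiff: its free end moves only when pushed with 10 to 15 N and stays where it is left.
- lever_tip (a point): On the lever's outer face close to its free end, where a finger should push. Lever face to back of head here: 36 mm when closed, about 60 mm when widest open. Squeezing lever and head part-way together, to a width near 47 mm, leaves the lever about half open and already grips the sleeve firmly enough to lift it.
- lever_face: The flat outer face of the lever (the face the finger pushes), 19 mm wide, 34 mm long, ending 2 mm below the free end. Its origin is at the lever's pivot.
- holder_mouth (a point): Centre of the mouth of the holder hole, on the top of the square boss (32 x 32 mm, 14 mm thick) at the end of the sleeve's arm, 110 mm from the post axis towards the stand's -y, 154 mm over the worktop when the sleeve is down. The hole is vertical, goes through, is 11 mm wide and has a 2.5 mm chamfer.
- thermometer: Probe thermometer, upright: steel stem 7 mm in diameter, 120 mm long, pointed; above it a white cylindrical handle, 22 mm diameter, 55 mm tall, with three dark rings near its foot and a dark round window on top (175 mm in all, 50 g). Origin at the stem's point, z up. It stands in one of the two bores of the tool block, its handle sitting on the block's top.
- thermo_shoulder (a point): On the thermometer's axis at the underside of its handle, 120 mm above its point.
- tool_block: Upright block of light wood, 56 x 130 x 126 mm (x, y, z), fixed, with two vertical bores 10 mm wide and 122 mm deep, at y = -33 and +33 mm in its frame. Origin: centre of its underside. Beware when moving between it and the stand: wall cabinets hang over the back of the worktop, front face 0.58 m ahead of the robot, lower edge 0.45 m up.
- cake_tester: Cake tester in the other bore of the tool block: the same steel stem, 120 mm long, with a round wooden knob 26 mm wide and 35 mm tall. Origin at its point. Stays where it is.
- teapot: White porcelain teapot without its lid, 116 mm tall, 124 mm wide, 206 mm long over spout and handle, standing on the stand's base with its mouth (about 40 mm clear) under the holder hole. Origin: centre of its underside. Stays where it is.
- teacup: Cream teacup, 91 x 122 x 72 mm, to the left on the worktop. Stays where it is.

How it is judged:
On the way, in this order (a step that is already met when the one before it is completed fails the run):
1. the thermometer hangs in the holder hole, its handle sitting on the holder, let go, the lever still open (distance between thermo_shoulder and holder_mouth below 0.004 m and angle between thermometer's own z axis and vertical below 0.15 rad and contact force between the fingers and thermometer below 0.1 N and value of joint lever above 0.1 rad), for 0.2 s.
2. the sleeve is held up with its rim at the broad ring while the lever is still open (value of joint sleeve between 0.036 and 0.044 m and value of joint lever above 0.08 rad and contact force between the fingers and lever_face above 1 N), for 0.2 s.
At the end, for the whole second after the job is handed in: Sleeve rim within 4 mm of the broad ring's middle; lever under 0.05 rad; fingers press lever face and clamp head with over 2 N each; thermometer handle within 4 mm of its seat on the holder, tilted under 0.15 rad; teapot shifted less than 20 mm (value of joint sleeve between 0.036 and 0.044 m and value of joint lever below 0.05 rad and contact force between the fingers and lever_face above 2 N and contact force between the fingers and clamp_head above 2 N and distance between thermo_shoulder and holder_mouth below 0.004 m and angle between thermometer's own z axis and vertical below 0.15 rad and distance of teapot from where it was at the start of the episode below 0.02 m); the arm keeps its last pose, push and grip.
It fails at once if the teapot is shifted by more than 20 mm (distance of teapot from where it was at the start of the episode above 0.02 m).
It fails at once if the cake tester is pulled out of its bore or knocked (distance of cake_tester from where it was at the start of the episode above 0.015 m).
It fails at once if the teacup is shifted by more than 20 mm (distance of teacup from where it was at the start of the episode above 0.02 m).
It also fails if it takes over 59 s, if anything falls off the work surface, if the arm or the gripper's body presses on something with over 40 N, if the wrist force passes 120 N, or if a joint passes its speed limit or range.

## Working session

There is one attempt and no reset: what is moved stays moved. The work goes in short steps, Python scripts to look and compute and a tool call to move; the robot and the scene stay as the last step left them, time stands still between calls to the robot, and variables do not carry over. Pictures are saved under pics/ and viewed, and the job is handed in when it is done.

Besides the shell and the picture viewer there is one more tool, called by a JSON object that holds its "method" and its "body", one argument or row to a line. arm_command: Moves the arm, as the interface text tells. Its arguments: {"type":"object","properties":{"dr":{"type":"array","items":{"type":"array","items":{"type":"number"}}},"xyz":{"type":"array","items":{"type":"array","items":{"type":"number"}}},"fingers":{"type":"array","items":{"type":"number"}},"squeeze":{"type":"number"}},"required":["dr","xyz","fingers"]}

```bash
ls; mkdir -p pics; python3 - <<'E'
from workcell import env
import cv2, numpy as np
s=env.sense(); print({k:np.round(v,3).tolist() for k,v in s.items()}, env.tip_reach)
for c in ["scene","top","wrist"]:
    im=env.camera(c); cv2.imwrite(f"pics/{c}0.png",cv2.resize(im[:,:,::-1],None,fx=1.5,fy=1.5))
    i=env.camera_info(c); print(c,{k:np.round(v,4).tolist() for k,v in i.items()})
    for t in ["thermometer","thermo_shoulder","holder_mouth","tool_block","cake_tester","lever_tip","clamp_head","sleeve_rim","teapot"]:
        r=env.recognise(t,c); print(c,t,[(np.round(q["xy"]).tolist(),round(q["confidence"],2)) for q in r[:2]])
print(env.sense()["time_s"])
E
```

```text
pics
{'time_s': 0.0, 'joints': [-1.369, 0.333, -0.065, 1.461, 0.022, 1.35, -0.088], 'dq': [0.001, -0.001, -0.001, -0.001, 0.0, 0.001, -0.001], 'tau': [0.001, -62.323, 0.025, -38.992, -0.061, 0.039, 0.0], 'position': [0.139, 0.609, 0.247], 'orientation': [2.456, 1.958, -0.002], 'ft_force': [0.419, -0.294, 0.062], 'wrist_torque': [-0.013, -0.021, 0.07], 'width': 0.087} 0.025
scene {'camera_matrix': [[422.0403, 0.0, 257.56], [0.0, 422.0403, 189.0302], [0.0, 0.0, 1.0]], 'R': [[0.6271, -0.7789, 0.0032], [-0.4811, -0.3905, -0.7849], [0.6126, 0.4907, -0.6196]], 't': [-0.3197, 0.3257, 1.0709]}
scene thermometer [([366.0, 243.0], 0.74)]
scene thermo_shoulder [([363.0, 248.0], 0.62)]
scene holder_mouth [([247.0, 191.0], 0.78)]
scene tool_block [([350.0, 266.0], 0.93)]
scene cake_tester [([239.0, 179.0], 0.48), ([340.0, 237.0], 0.46)]
scene lever_tip [([365.0, 248.0], 0.55)]
scene clamp_head [([238.0, 178.0], 0.46)]
scene sleeve_rim [([241.0, 192.0], 0.88)]
scene teapot [([270.0, 214.0], 0.63)]
top {'camera_matrix': [[441.6675, 0.0, 263.1986], [0.0, 441.6675, 204.424], [0.0, 0.0, 1.0]], 'R': [[
[... 223 characters left out ...]
0, 207.0], 0.74)]
top tool_block [([403.0, 218.0], 0.85)]
top cake_tester []
top lever_tip [([268.0, 221.0], 0.55), ([276.0, 209.0], 0.4)]
top clamp_head [([258.0, 212.0], 0.52)]
top sleeve_rim [([276.0, 206.0], 0.88)]
top teapot [([300.0, 207.0], 0.72), ([274.0, 207.0], 0.24)]
wrist {'camera_matrix': [[294.4552, 0.0, 259.6998], [0.0, 294.4552, 184.6518], [0.0, 0.0, 1.0]], 'mount': [[1.0, 0.0001, -0.0002, 0.0002], [-0.0001, 0.9646, 0.2638, -0.0719], [0.0002, -0.2638, 0.9646, -0.1366], [0.0, 0.0, 0.0, 1.0]]}
wrist thermometer []
wrist thermo_shoulder []
wrist holder_mouth []
wrist tool_block []
wrist cake_tester []
wrist lever_tip []
wrist clamp_head []
wrist sleeve_rim []
wrist teapot []
1.5
```

View pics/scene0.png

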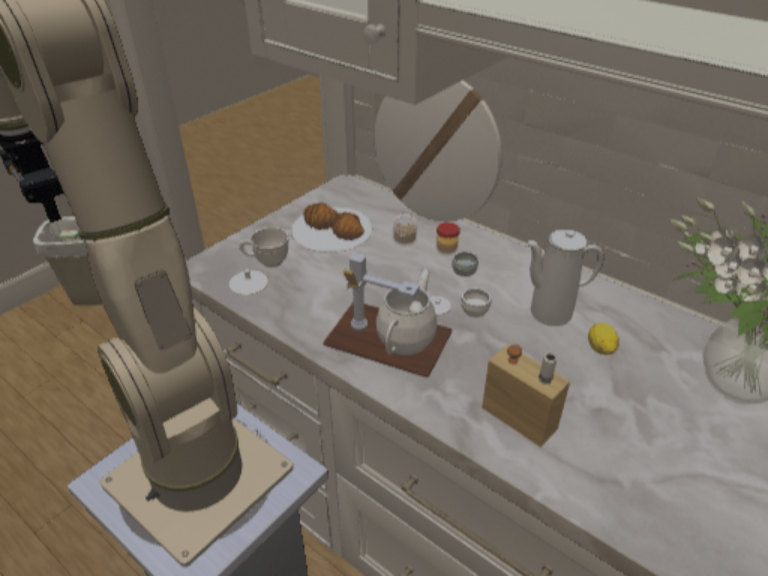

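View pics/top0.png

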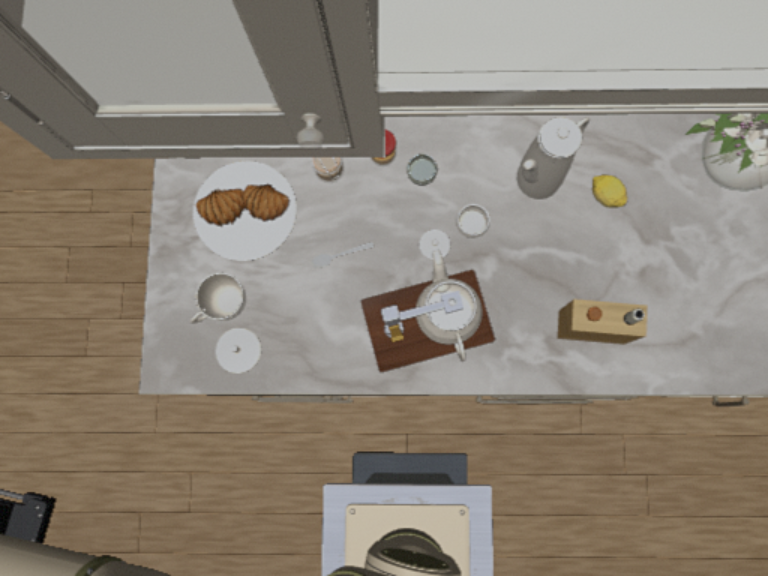

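```bash
python3 - <<'E'
import cv2
a=cv2.imread("pics/scene0.png");b=cv2.imread("pics/top0.png")
cv2.imwrite("pics/scene0c.png",cv2.resize(a[200:470,300:600],None,fx=2.4,fy=2.2,interpolation=cv2.INTER_CUBIC))
cv2.imwrite("pics/top0c.png",cv2.resize(b[230:400,340:680],None,fx=2.3,fy=2.3,interpolation=cv2.INTER_CUBIC))
E
```

```text
(no output)
```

View crops.

View pics/scene0c.png

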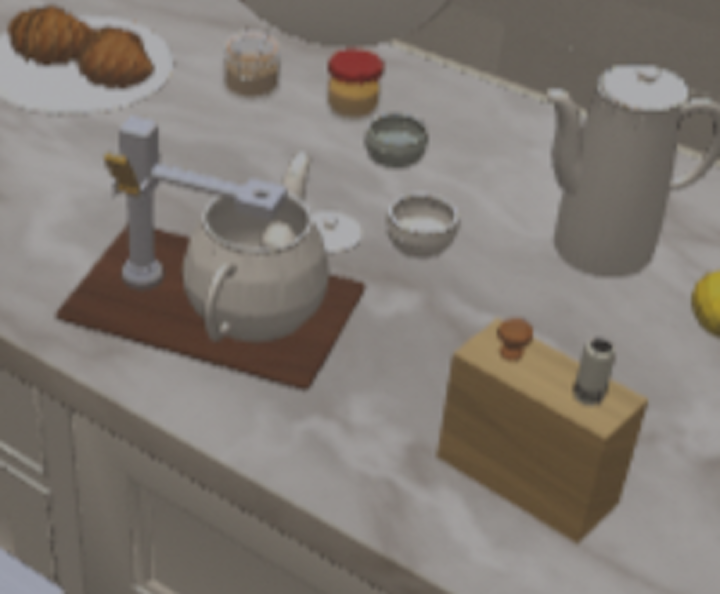

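View pics/top0c.png

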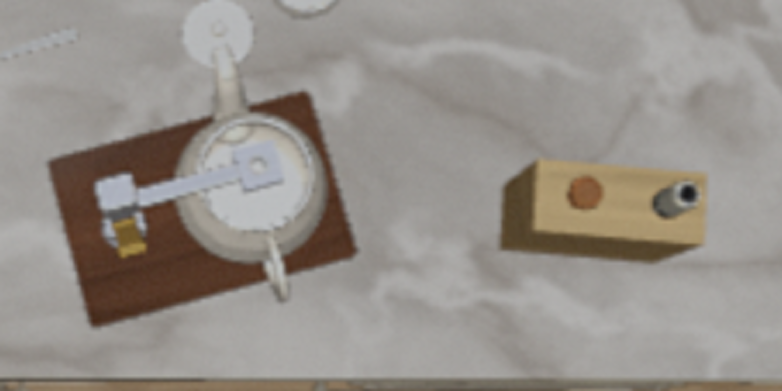

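```bash
cat > h.py <<'E'
from workcell import env
import cv2, numpy as np
from scipy.spatial.transform import Rotation as Ro
def ray(c,u,v):
    i=env.camera_info(c);K=np.array(i["camera_matrix"]);R=np.array(i["R"]);t=np.array(i["t"])
    d=R.T@np.linalg.solve(K,[u,v,1.]);o=-R.T@t;return o,d
def hit(c,u,v,z):
    o,d=ray(c,u,v);return o+d*(z-o[2])/d[2]
def proj(c,X):
    i=env.camera_info(c);p=np.array(i["camera_matrix"])@(np.array(i["R"])@np.array(X)+np.array(i["t"]));return p[:2]/p[2]
def tri(c1,p1,c2,p2):
    o1,d1=ray(c1,*p1);o2,d2=ray(c2,*p2)
    A=np.c_[d1,-d2];s,_,_,_=np.linalg.lstsq(A,o2-o1,rcond=None);a=o1+d1*s[0];b=o2+d2*s[1];return (a+b)/2,np.linalg.norm(a-b)
def wproj_info():
    s=env.sense();i=env.camera_info("wrist");T=np.eye(4);T[:3,:3]=Ro.from_rotvec(s["orientation"]).as_matrix();T[:3,3]=s["position"]
    M=T@np.array(i["mount"]);return M,np.array(i["camera_matrix"])
def whit(u,v,z,M,K):
    d=M[:3,:3]@np.linalg.solve(K,[u,v,1.]);o=M[:3,3];return o+d*(z-o[2])/d[2]
def wpix(X,M,K):
    c=M[:3,:3].T@(np.array(X)-M[:3,3]);p=K@c;return p[:2]/p[2]
E
python3 - <<'E'
from h import *
np.set_printoptions(precision=4,suppress=True)
T=lambda p:((p[0]/2.3+340)/1.5,(p[1]/2.3+230)/1.5)
S=lambda p:((p[0]/2.4+300)/1.5,(p[1]/2.2+200)/1.5)
print("thermo top",hit("top",*T((685,193)),.181),hit("top",*T((661,208)),.126),hit("scene",*S((600,345)),.181),hit("scene",*S((589,396)),.126))
print(tri("top",T((685,193)),"scene",S((600,345))))
print("mouth",hit("top",*T((259,166)),.154),hit("scene",*S((262,195)),.154),tri("top",T((259,166)),"scene",S((262,195))))
for p in [(50,160),(308,92),(356,252),(95,325)]: print("base",hit("top",*T(p),.014))
for p in [(95,180),(133,175),(137,210),(99,214),(116,195)]: print("head",hit("top",*T(p),.196))
for p in [(540,160),(707,173),(703,242),(534,228)]: print("block",hit("top",*T(p),.126))
print("tester",hit("top",*T((585,193)),.161))
E
```

```text
thermo top [ 0.4498 -0.3927  0.181 ] [ 0.4469 -0.3924  0.126 ] [ 0.4502 -0.393   0.181 ] [ 0.4507 -0.394   0.126 ]
(array([ 0.45  , -0.3929,  0.181 ]), np.float64(0.0003725149885793258))
mouth [ 0.4752 -0.0827  0.154 ] [ 0.4742 -0.0847  0.154 ] (array([ 0.4758, -0.083 ,  0.1521]), np.float64(0.0007834778196559584))
base [0.5054 0.0877 0.014 ]
base [ 0.5644 -0.1337  0.014 ]
base [ 0.4262 -0.1718  0.014 ]
base [0.3644 0.0481 0.014 ]
head [0.4575 0.0399 0.196 ]
head [0.4612 0.0121 0.196 ]
head [0.4352 0.0091 0.196 ]
head [0.4323 0.0368 0.196 ]
head [0.4463 0.0245 0.196 ]
block [ 0.4845 -0.3016  0.126 ]
block [ 0.4742 -0.4291  0.126 ]
block [ 0.4206 -0.4228  0.126 ]
block [ 0.4314 -0.2948  0.126 ]
tester [ 0.4531 -0.3254  0.161 ]
```

```bash
cat >> h.py <<'E'
def plan(p,az=15.2):
    s=env.sense();R=Ro.from_rotvec(s["orientation"]).as_matrix()
    c,sn=np.cos(np.radians(az)),np.sin(np.radians(az))
    Rt=np.array([[c,sn,0],[sn,-c,0],[0,0,-1.]])
    d=R.T@(np.array(p)-s["position"]);w=np.degrees(Ro.from_matrix(R.T@Rt).as_rotvec())
    print("t",round(s["time_s"],2),"pos",np.round(s["position"],4),"xyz",np.round(d,4),"dr",np.round(w,2),"F",np.round(s["ft_force"],1),"w",round(s["width"],4))
E
python3 - <<'E'
from h import *
plan([.40,.35,.33])
plan([.40,.35,.33],40)
E
```

```text
t 1.5 pos [0.1393 0.6093 0.2476] xyz [-0.1947  0.3119 -0.0824] dr [-0.000e+00 -1.000e-02  6.192e+01] F [-0.5  0.4  0.1] w 0.0871
t 1.5 pos [0.1393 0.6093 0.2476] xyz [-0.1947  0.3119 -0.0824] dr [-0.000e+00 -1.000e-02  3.712e+01] F [-0.5  0.4  0.1] w 0.0871
```

{"method": "arm_command", "body": {
  "dr": [
    [0, 0, 6],
    [0, 0, 12],
    [0, 0, 18],
    [0, 0, 24],
    [0, 0, 30],
    [0, 0, 36],
    [0, 0, 42],
    [0, 0, 48],
    [0, 0, 55],
    [0, 0, 62]
  ],
  "xyz": [
    [-0.0195, 0.0312, -0.03],
    [-0.039, 0.0624, -0.055],
    [-0.0585, 0.0936, -0.075],
    [-0.078, 0.125, -0.082],
    [-0.0975, 0.156, -0.082],
    [-0.117, 0.187, -0.082],
    [-0.136, 0.218, -0.082],
    [-0.156, 0.25, -0.082],
    [-0.175, 0.281, -0.082],
    [-0.195, 0.312, -0.082]
  ],
  "fingers": [1, 1, 1, 1, 1, 1, 1, 1, 1, 1]
}}

```text
time_s: 2.33
position: [0.401, 0.3482, 0.3298]
orientation: [-3.115, -0.404, -0.001]
ft_force: [1.2, 0.1, -0.1]
width: 0.0867
```

```bash
python3 - <<'E'
from h import *
plan([.45,-.03,.33])
E
```

```text
t 2.33 pos [0.401  0.3482 0.3298] xyz [-0.0491  0.3782 -0.0004] dr [-0.03 -0.03 -0.41] F [ 1.2  0.1 -0.1] w 0.0867
```

{"method": "arm_command", "body": {
  "dr": [
    [0, 0, 0],
    [0, 0, 0],
    [0, 0, 0],
    [0, 0, 0],
    [0, 0, 0],
    [0, 0, 0],
    [0, 0, 0],
    [0, 0, 0],
    [0, 0, 0],
    [0, 0, 0]
  ],
  "xyz": [
    [-0.005, 0.04, 0],
    [-0.01, 0.08, 0],
    [-0.015, 0.12, 0],
    [-0.02, 0.16, 0],
    [-0.026, 0.2, 0],
    [-0.031, 0.24, 0],
    [-0.036, 0.28, 0],
    [-0.041, 0.32, 0],
    [-0.046, 0.355, 0],
    [-0.049, 0.378, 0]
  ],
  "fingers": [1, 1, 1, 1, 1, 1, 1, 1, 1, 1]
}}

```text
time_s: 3.17
position: [0.4511, -0.0321, 0.3299]
orientation: [-3.115, -0.407, -0.002]
ft_force: [-0.2, -0.2, 0.4]
width: 0.0869
```

```bash
python3 - <<'E'
from h import *
plan([.45,-.393,.24])
M,K=wproj_info();im=env.camera("wrist");np.savez("w1.npz",M=M,K=K);cv2.imwrite("pics/w1.png",cv2.resize(im[:,:,::-1],None,fx=1.5,fy=1.5))
plan([.45,-.393,.24])
for X in ([.4725,-.0823,.154],[.446,.0245,.196],[.4436,.0238,.196]): print(wpix(X,M,K)*1.5)
E
```

```text
t 3.17 pos [ 0.4511 -0.0321  0.3299] xyz [-0.0941  0.3485  0.0897] dr [-0.02 -0.07 -0.29] F [-0.2 -0.2  0.4] w 0.0869
t 3.22 pos [ 0.4515 -0.0354  0.3301] xyz [-0.0922  0.3455  0.09  ] dr [ 0.02 -0.08 -0.52] F [-0.7 -3.5  0.2] w 0.0867
[399.12745017 328.82912224]
[404.84788547 184.10345519]
[400.68545711 184.20362273]
```

View pics/w1.png

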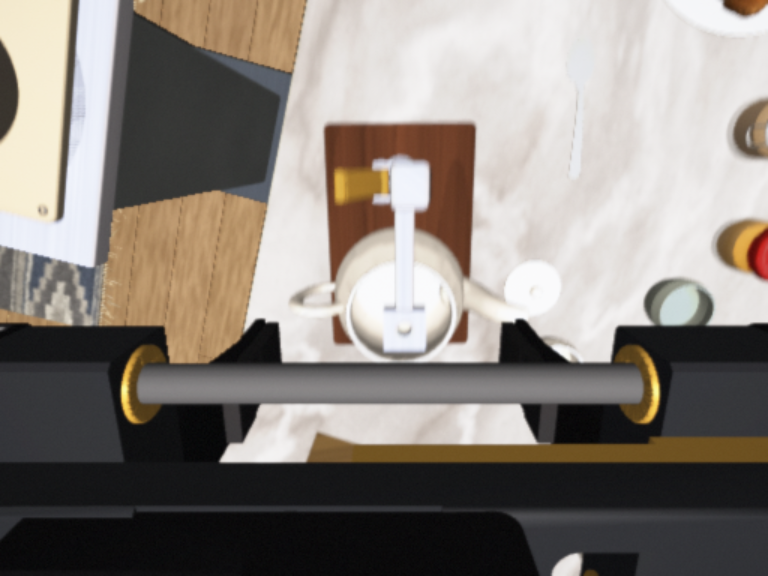

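```bash
python3 - <<'E'
from h import *
f=np.load("w1.npz");M,K=f["M"],f["K"]
for n,p,z in [("mouth",(404.5,327),.154),("headc",(410,184.5),.196),("hl",(391,165),.196),("hr",(429,205),.196),("b1",(326,125),.014),("b2",(475,123),.014),("b3",(467,343),.014),("b4",(333,343),.014)]:
    print(n,np.round(whit(p[0]/1.5,p[1]/1.5,z,M,K),4))
s=env.sense();print(s["position"])
E
```

```text
mouth [ 0.476  -0.0798  0.154 ]
headc [0.4491 0.0251 0.196 ]
hl [0.4351 0.0331 0.196 ]
hr [0.4635 0.0163 0.196 ]
b1 [0.366  0.0502 0.014 ]
b2 [0.5053 0.0892 0.014 ]
b3 [ 0.5674 -0.1329  0.014 ]
b4 [ 0.424 -0.171  0.014]
[ 0.45146544 -0.0354334   0.33005919]
```

{"method": "arm_command", "body": {
  "dr": [
    [0, 0, 0],
    [0, 0, 0],
    [0, 0, 0],
    [0, 0, 0],
    [0, 0, 0],
    [0, 0, 0],
    [0, 0, 0],
    [0, 0, 0],
    [0, 0, 0],
    [0, 0, 0]
  ],
  "xyz": [
    [-0.01, 0.036, 0.0],
    [-0.02, 0.072, 0.0],
    [-0.03, 0.108, 0.01],
    [-0.04, 0.144, 0.02],
    [-0.05, 0.18, 0.035],
    [-0.06, 0.216, 0.05],
    [-0.069, 0.252, 0.065],
    [-0.077, 0.288, 0.08],
    [-0.085, 0.32, 0.09],
    [-0.092, 0.3455, 0.09]
  ],
  "fingers": [1, 1, 1, 1, 1, 1, 1, 1, 1, 1]
}}

```text
time_s: 4.05
position: [0.4518, -0.387, 0.2367]
orientation: [-3.113, -0.413, 0.005]
ft_force: [1.2, 0.4, 1.0]
width: 0.0869
```

{"method": "arm_command", "body": {
  "dr": [
    [0, 0, 0],
    [0, 0, 0]
  ],
  "xyz": [
    [0, 0, 0],
    [0, 0, 0]
  ],
  "fingers": [1, 1]
}}

```text
time_s: 4.22
position: [0.4517, -0.3871, 0.239]
orientation: [3.115, 0.408, -0.003]
ft_force: [-0.6, 0.4, -0.3]
width: 0.0872
```

```bash
python3 - <<'E'
from h import *
plan([.45,-.393,.24])
M,K=wproj_info();im=env.camera("wrist");np.savez("w2.npz",M=M,K=K);cv2.imwrite("pics/w2.png",cv2.resize(im[:,:,::-1],None,fx=1.5,fy=1.5))
plan([.45,-.393,.24])
for X in ([.45,-.393,.181],[.45,-.393,.126]): print(wpix(X,M,K)*1.5)
E
```

```text
t 4.22 pos [ 0.4517 -0.3871  0.239 ] xyz [-0.0031  0.0053 -0.001 ] dr [ 0.01  0.1  -0.27] F [-0.6  0.4 -0.3] w 0.0872
t 4.27 pos [ 0.4525 -0.3857  0.2392] xyz [-0.0043  0.0064 -0.0008] dr [-0.02  0.04 -0.14] F [-0.   0.6 -0.7] w 0.0871
[382.61966771 326.430276  ]
[384.18742871 291.82252869]
```

View pics/w2.png

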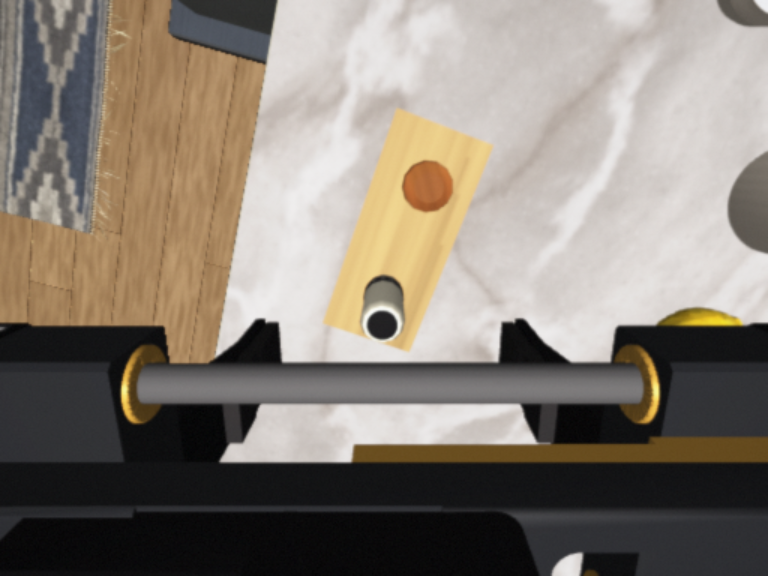

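{"method": "arm_command", "body": {
  "dr": [
    [0, 0, 0],
    [0, 0, 0],
    [0, 0, 0],
    [0, 0, 0],
    [0, 0, 0],
    [0, 0, 0],
    [0, 0, 0],
    [0, 0, 0],
    [0, 0, 0],
    [0, 0, 0]
  ],
  "xyz": [
    [-0.003, 0.005, 0.02],
    [-0.003, 0.005, 0.045],
    [-0.003, 0.005, 0.065],
    [-0.003, 0.005, 0.075],
    [-0.003, 0.005, 0.075],
    [-0.003, 0.005, 0.075],
    [-0.003, 0.005, 0.075],
    [-0.003, 0.005, 0.075],
    [-0.003, 0.005, 0.075],
    [-0.003, 0.005, 0.075]
  ],
  "fingers": [1, 1, 1, 1, 0.2, -1, -1, -1, -1, -1],
  "squeeze": 25
}}

```text
time_s: 5.1
position: [0.4513, -0.3913, 0.1652]
orientation: [3.114, 0.413, 0.001]
ft_force: [0.4, -0.4, 0.7]
width: 0.055
```

```bash
python3 - <<'E'
from h import *
plan([.45,-.392,.164])
E
```

```text
t 5.1 pos [ 0.4513 -0.3913  0.1652] xyz [-0.0014  0.0003  0.0012] dr [ 0.03 -0.05 -0.07] F [ 0.4 -0.4  0.7] w 0.055
```

Still closing; give it more time.

{"method": "arm_command", "body": {
  "dr": [
    [0, 0, 0],
    [0, 0, 0],
    [0, 0, 0],
    [0, 0, 0],
    [0, 0, 0],
    [0, 0, 0],
    [0, 0, 0],
    [0, 0, 0],
    [0, 0, 0],
    [0, 0, 0]
  ],
  "xyz": [
    [0, 0, 0],
    [0, 0, 0],
    [0, 0, 0],
    [0, 0, 0],
    [0, 0, 0],
    [0, 0, 0],
    [0, 0, 0],
    [0, 0, 0],
    [0, 0, 0],
    [0, 0, 0]
  ],
  "fingers": [-1, -1, -1, -1, -1, -1, -1, -1, -1, -1]
}}

```text
time_s: 5.93
position: [0.4507, -0.3913, 0.1645]
orientation: [-3.114, -0.413, 0.001]
ft_force: [-2.9, 0.3, 0.7]
width: 0.0208
```

```bash
python3 - <<'E'
from h import *
plan([.45,-.392,.164])
E
```

```text
t 5.93 pos [ 0.4507 -0.3913  0.1645] xyz [-0.0008  0.0005  0.0005] dr [-0.01  0.03 -0.1 ] F [-2.9  0.3  0.7] w 0.0208
```

{"method": "arm_command", "body": {
  "dr": [
    [0, 0, 0],
    [0, 0, 0],
    [0, 0, 0],
    [0, 0, 0],
    [0, 0, 0],
    [0, 0, 0],
    [0, 0, 0],
    [0, 0, 0],
    [0, 0, 0],
    [0, 0, 0]
  ],
  "xyz": [
    [0, 0, -0.005],
    [0, 0, -0.015],
    [0, 0, -0.03],
    [0, 0, -0.05],
    [0, 0, -0.07],
    [0, 0, -0.09],
    [0, 0, -0.11],
    [0, 0, -0.13],
    [0, 0, -0.155],
    [0, 0, -0.175]
  ],
  "fingers": [-1, -1, -1, -1, -1, -1, -1, -1, -1, -1]
}}

```text
time_s: 6.77
position: [0.4514, -0.391, 0.3423]
orientation: [3.113, 0.414, 0.003]
ft_force: [0.0, 0.0, -1.4]
width: 0.0213
```

```bash
python3 - <<'E'
from h import *
plan([.4755,-.0815,.339])
M,K=wproj_info();im=env.camera("wrist");cv2.imwrite("pics/w3.png",cv2.resize(im[:,:,::-1],None,fx=1.5,fy=1.5))
im=env.camera("scene");cv2.imwrite("pics/s3.png",cv2.resize(im[130:330,230:460,::-1],None,fx=3,fy=3))
E
```

```text
t 6.77 pos [ 0.4514 -0.391   0.3423] xyz [ 0.1041 -0.2925  0.0032] dr [ 0.06 -0.12 -0.05] F [ 0.   0.  -1.4] w 0.0213
```

View pics/s3.png

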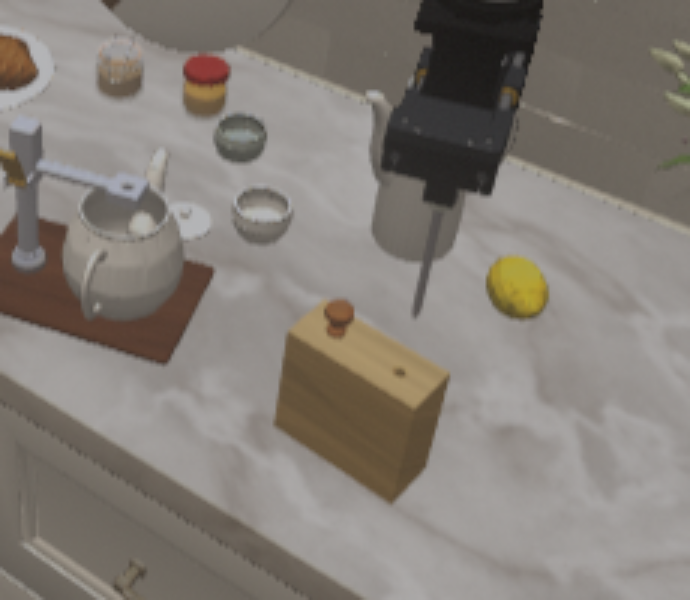

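View pics/w3.png

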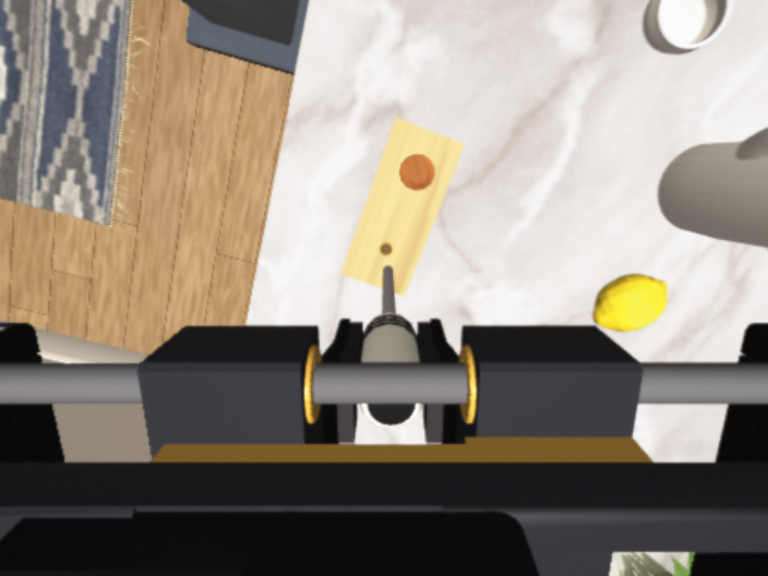

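{"method": "arm_command", "body": {
  "dr": [
    [0, 0, 0],
    [0, 0, 0],
    [0, 0, 0],
    [0, 0, 0],
    [0, 0, 0],
    [0, 0, 0],
    [0, 0, 0],
    [0, 0, 0],
    [0, 0, 0],
    [0, 0, 0]
  ],
  "xyz": [
    [0.008, -0.022, 0],
    [0.021, -0.059, 0],
    [0.035, -0.098, 0],
    [0.049, -0.137, 0],
    [0.063, -0.176, 0],
    [0.077, -0.216, 0],
    [0.088, -0.247, 0],
    [0.097, -0.272, 0],
    [0.102, -0.287, 0],
    [0.104, -0.2925, 0]
  ],
  "fingers": [-1, -1, -1, -1, -1, -1, -1, -1, -1, -1]
}}

```text
time_s: 7.7
position: [0.4752, -0.0783, 0.3395]
orientation: [-3.112, -0.421, -0.001]
ft_force: [-0.2, -0.1, -0.1]
width: 0.0214
```

{"method": "arm_command", "body": {
  "dr": [
    [0, 0, 0],
    [0, 0, 0],
    [0, 0, 0]
  ],
  "xyz": [
    [0, 0, 0],
    [0, 0, 0.0],
    [0, 0, 0.0]
  ],
  "fingers": [-1, -1, -1]
}}

```text
time_s: 7.95
position: [0.475, -0.0834, 0.3396]
orientation: [-3.115, -0.409, -0.0]
ft_force: [-0.9, 0.3, -0.0]
width: 0.0213
```

```bash
python3 - <<'E'
from h import *
plan([.4755,-.0815,.339])
M,K=wproj_info();im=env.camera("wrist");np.savez("w4.npz",M=M,K=K);cv2.imwrite("pics/w4.png",cv2.resize(im[:,:,::-1],None,fx=1.5,fy=1.5))
p=env.sense()["position"]
for X in ([p[0],p[1],p[2]-.1585],[.4755,-.0815,.154]): print(wpix(X,M,K)*1.5)
im=env.camera("scene");cv2.imwrite("pics/s4.png",cv2.resize(im[100:300,180:410,::-1],None,fx=3,fy=3))
im=env.camera("top");cv2.imwrite("pics/t4.png",cv2.resize(im[130:330,180:410,::-1],None,fx=3,fy=3))
E
```

```text
t 7.95 pos [ 0.475  -0.0834  0.3396] xyz [ 0.001  -0.0017  0.0006] dr [ 0.   -0.01 -0.22] F [-0.9  0.3 -0. ] w 0.0213
[389.16643942 264.81386535]
[390.53103788 254.09110589]
```

View pics/w4.png

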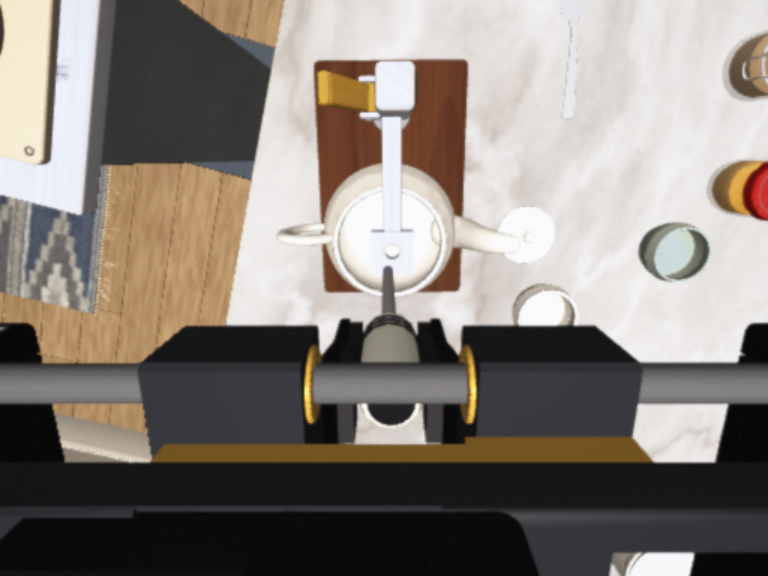

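View pics/s4.png

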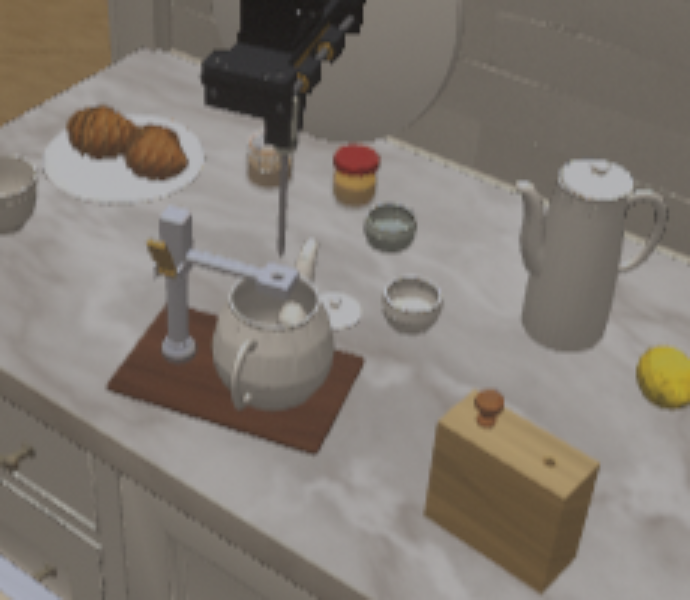

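View pics/t4.png

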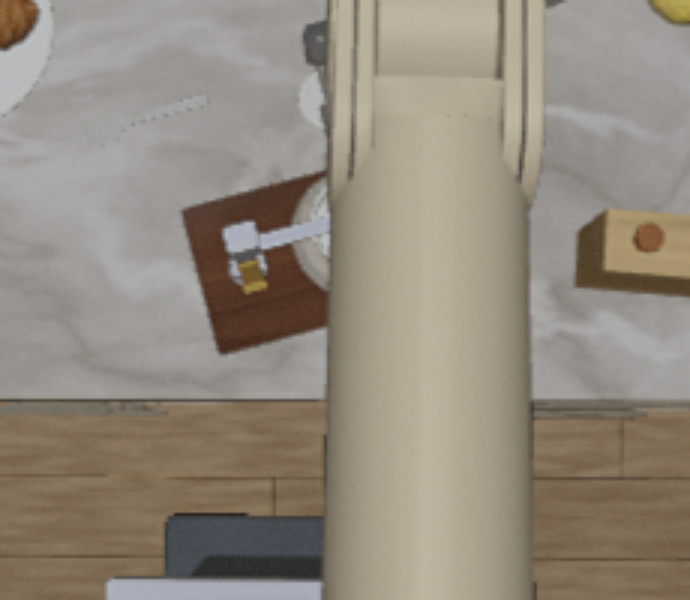

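```bash
python3 - <<'E'
from h import *
f=np.load("w4.npz");M,K=f["M"],f["K"]
print("wrist tip",whit(388/1.5,268/1.5,.181,M,K),"hole",whit(392/1.5,250/1.5,.154,M,K), M[:3,3])
print("scene tip",hit("scene",282/3+180,252/3+100,.181),"hole",hit("scene",278/3+180,275/3+100,.154))
im=cv2.imread("pics/s4.png");cv2.imwrite("pics/s4z.png",cv2.resize(im[140:340,140:380],None,fx=3,fy=3,interpolation=cv2.INTER_CUBIC))
im=cv2.imread("pics/w4.png");cv2.imwrite("pics/w4z.png",cv2.resize(im[200:330,320:460],None,fx=5,fy=4.5,interpolation=cv2.INTER_CUBIC))
E
```

```text
wrist tip [ 0.4747628  -0.08572782  0.181     ] hole [ 0.4757496  -0.07821321  0.154     ] [ 0.45652109 -0.01366622  0.47616967]
scene tip [ 0.47991703 -0.08386629  0.181     ] hole [ 0.47675948 -0.08231904  0.154     ]
```

View pics/s4z.png

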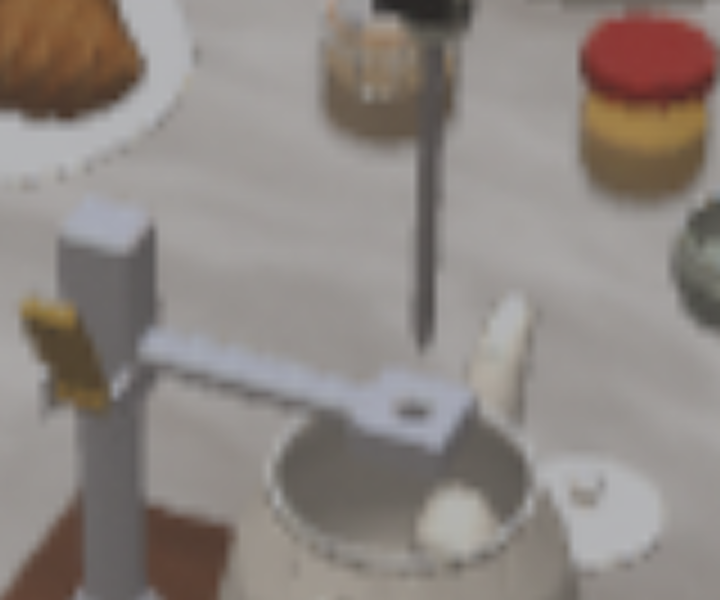

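View pics/w4z.png

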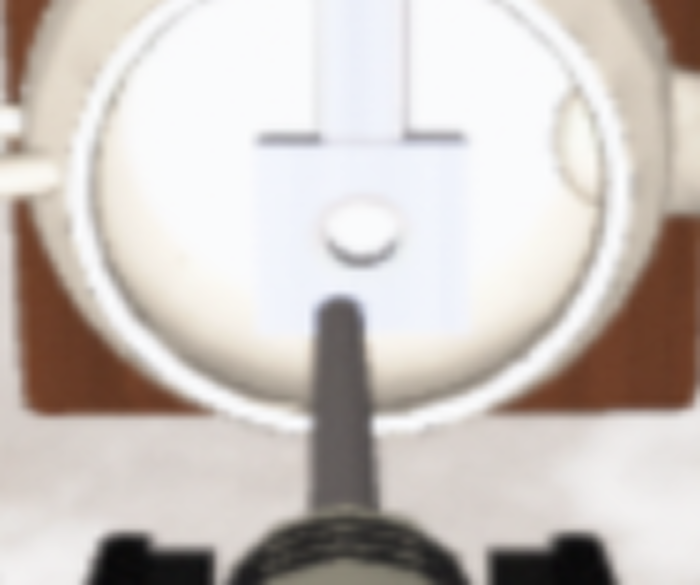

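{"method": "arm_command", "body": {
  "dr": [
    [0, 0, 0],
    [0, 0, 0],
    [0, 0, 0],
    [0, 0, 0],
    [0, 0, 0]
  ],
  "xyz": [
    [0.001, -0.003, 0],
    [0.0025, -0.0055, 0.01],
    [0.0025, -0.0055, 0.02],
    [0.0025, -0.0055, 0.02],
    [0.0025, -0.0055, 0.02]
  ],
  "fingers": [-1, -1, -1, -1, -1]
}}

```text
time_s: 8.52
position: [0.4756, -0.0757, 0.3186]
orientation: [3.114, 0.414, -0.003]
ft_force: [-0.3, 0.1, -0.3]
width: 0.0209
```

```bash
python3 - <<'E'
from h import *
plan([.476,-.0775,.319])
M,K=wproj_info();im=env.camera("wrist");np.savez("w5.npz",M=M,K=K);cv2.imwrite("pics/w5z.png",cv2.resize(im[130:220,210:310,::-1],None,fx=7,fy=6.5,interpolation=cv2.INTER_CUBIC))
im=env.camera("scene");cv2.imwrite("pics/s5.png",cv2.resize(im[150:230,220:330,::-1],None,fx=7,fy=7,interpolation=cv2.INTER_CUBIC))
E
```

```text
t 8.52 pos [ 0.4756 -0.0757  0.3186] xyz [-0.0001  0.0019 -0.0004] dr [-0.01  0.1  -0.07] F [-0.3  0.1 -0.3] w 0.0209
```

View pics/w5z.png

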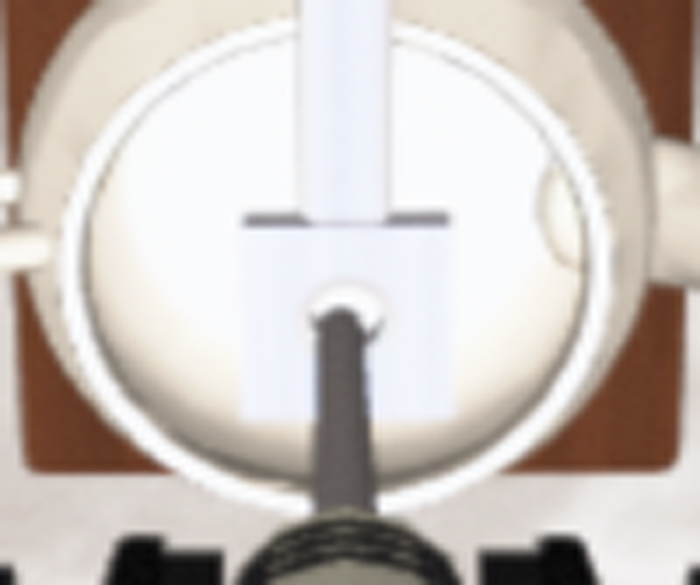

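View pics/s5.png

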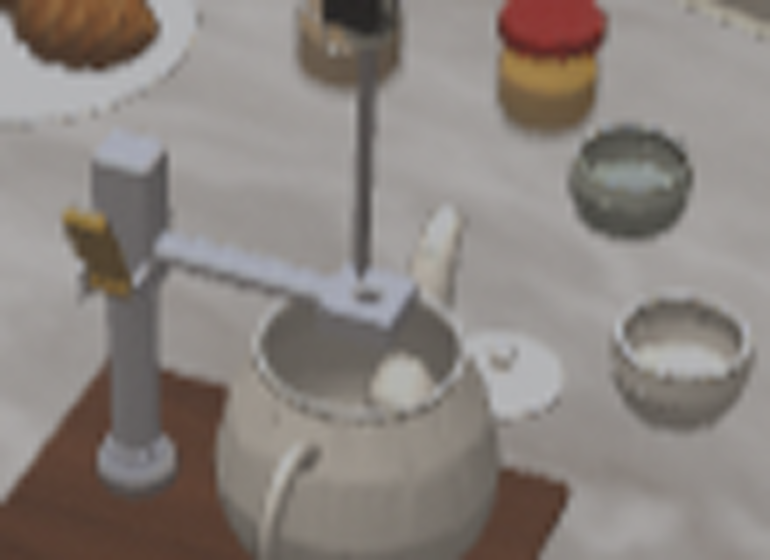

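```bash
python3 - <<'E'
from h import *
plan([.4765,-.0787,.319])
E
```

```text
t 8.62 pos [ 0.4761 -0.0759  0.3195] xyz [-0.0003  0.0029  0.0005] dr [ 0.    0.01 -0.09] F [ 0.5 -0.1  0.2] w 0.0214
```

{"method": "arm_command", "body": {
  "dr": [
    [0, 0, 0],
    [0, 0, 0],
    [0, 0, 0],
    [0, 0, 0],
    [0, 0, 0],
    [0, 0, 0]
  ],
  "xyz": [
    [0.0008, 0.003, 0],
    [0.0008, 0.003, 0.002],
    [0.0008, 0.003, 0.006],
    [0.0008, 0.003, 0.01],
    [0.0008, 0.003, 0.014],
    [0.0008, 0.003, 0.014]
  ],
  "fingers": [-1, -1, -1, -1, -1, -1]
}}

```text
time_s: 9.12
position: [0.4772, -0.0784, 0.3045]
orientation: [-3.114, -0.413, 0.002]
ft_force: [-0.6, -0.8, -0.2]
width: 0.0211
```

```bash
python3 - <<'E'
from h import *
plan([.4765,-.0787,.1925])
M,K=wproj_info();im=env.camera("wrist");cv2.imwrite("pics/w6z.png",cv2.resize(im[130:220,210:310,::-1],None,fx=7,fy=6.5,interpolation=cv2.INTER_CUBIC))
E
```

```text
t 9.12 pos [ 0.4772 -0.0784  0.3045] xyz [-0.0007  0.0002  0.112 ] dr [-0.01  0.07 -0.08] F [-0.6 -0.8 -0.2] w 0.0211
```

View pics/w6z.png

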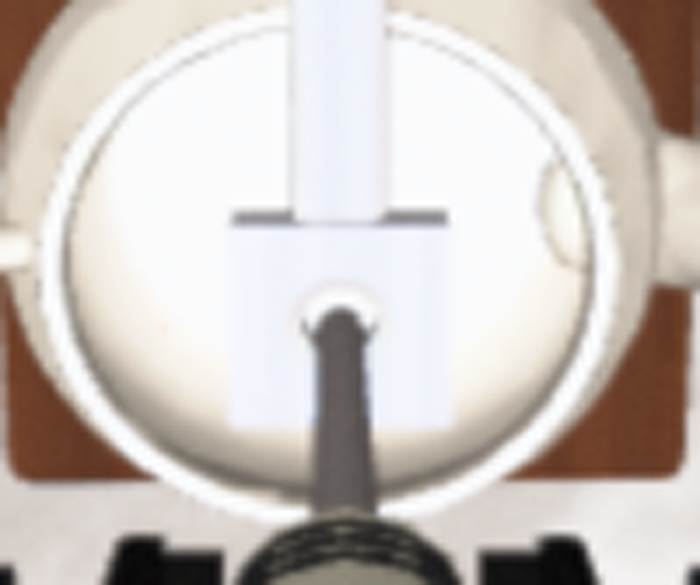

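{"method": "arm_command", "body": {
  "dr": [
    [0, 0, 0],
    [0, 0, 0],
    [0, 0, 0],
    [0, 0, 0],
    [0, 0, 0],
    [0, 0, 0],
    [0, 0, 0],
    [0, 0, 0],
    [0, 0, 0],
    [0, 0, 0]
  ],
  "xyz": [
    [0, 0.0005, 0.004],
    [0, 0.0005, 0.012],
    [0, 0.0005, 0.024],
    [0, 0.0005, 0.038],
    [0, 0.0005, 0.052],
    [0, 0.0005, 0.066],
    [0, 0.0005, 0.08],
    [0, 0.0005, 0.09],
    [0, 0.0005, 0.097],
    [0, 0.0005, 0.1]
  ],
  "fingers": [-1, -1, -1, -1, -1, -1, -1, -1, -1, -1]
}}

```text
time_s: 10.0
position: [0.4774, -0.0789, 0.2045]
orientation: [3.114, 0.413, -0.002]
ft_force: [0.1, 0.0, 0.4]
width: 0.0213
```

```bash
python3 - <<'E'
from h import *
plan([.4765,-.0787,.1945])
im=env.camera("scene");cv2.imwrite("pics/s7.png",cv2.resize(im[130:250,200:330,::-1],None,fx=5,fy=5,interpolation=cv2.INTER_CUBIC))
E
```

```text
t 10.0 pos [ 0.4774 -0.0789  0.2045] xyz [-0.0008 -0.0004  0.01  ] dr [-0.    0.07 -0.08] F [0.1 0.  0.4] w 0.0213
```

View pics/s7.png

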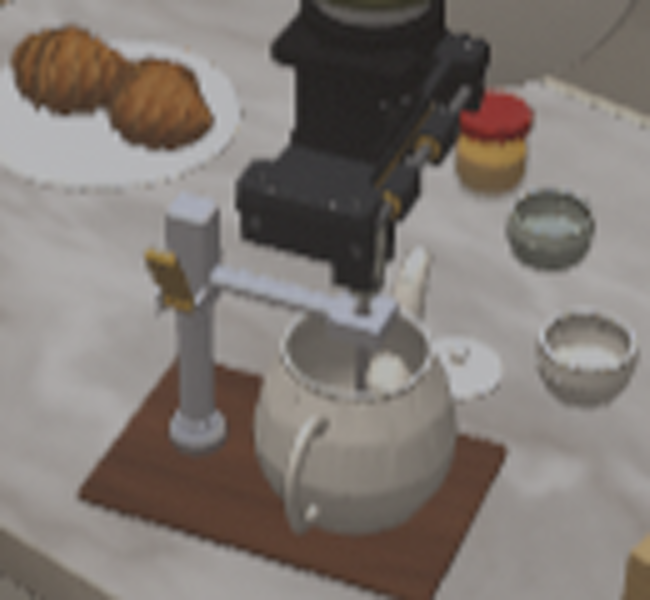

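{"method": "arm_command", "body": {
  "dr": [
    [0, 0, 0],
    [0, 0, 0],
    [0, 0, 0],
    [0, 0, 0],
    [0, 0, 0]
  ],
  "xyz": [
    [0, 0, 0.004],
    [0, 0, 0.008],
    [0, 0, 0.011],
    [0, 0, 0.0115],
    [0, 0, 0.0115]
  ],
  "fingers": [-1, -1, -1, -1, -1]
}}

```text
time_s: 10.47
position: [0.4778, -0.0789, 0.194]
orientation: [-3.114, -0.413, 0.0]
ft_force: [0.4, -1.1, -2.0]
width: 0.0209
```

```bash
python3 - <<'E'
from h import *
plan([.4765,-.0787,.1945])
E
```

```text
t 10.47 pos [ 0.4778 -0.0789  0.194 ] xyz [-0.0012 -0.0005 -0.0005] dr [-0.   -0.   -0.08] F [ 0.4 -1.1 -2. ] w 0.0209
```

{"method": "arm_command", "body": {
  "dr": [
    [0, 0, 0],
    [0, 0, 0],
    [0, 0, 0],
    [0, 0, 0],
    [0, 0, 0],
    [0, 0, 0],
    [0, 0, 0],
    [0, 0, 0],
    [0, 0, 0],
    [0, 0, 0]
  ],
  "xyz": [
    [0, 0, 0],
    [0, 0, 0],
    [0, 0, 0],
    [0, 0, 0],
    [0, 0, 0],
    [0, 0, 0],
    [0, 0, 0],
    [0, 0, 0],
    [0, 0, 0],
    [0, 0, 0]
  ],
  "fingers": [1, 1, 1, 1, 1, 1, 1, 1, 1, 1]
}}

```text
time_s: 11.3
position: [0.4778, -0.0789, 0.194]
orientation: [-3.114, -0.413, -0.0]
ft_force: [0.2, 0.6, -0.3]
width: 0.0796
```

{"method": "arm_command", "body": {
  "dr": [
    [0, 0, 0],
    [0, 0, 0],
    [0, 0, 0],
    [0, 0, 0],
    [0, 0, 0],
    [0, 0, 0]
  ],
  "xyz": [
    [0, 0, -0.01],
    [0, 0, -0.03],
    [0, 0, -0.055],
    [0, 0, -0.08],
    [0, 0, -0.1],
    [0, 0, -0.1]
  ],
  "fingers": [1, 1, 1, 1, 1, 1]
}}

```text
time_s: 11.8
position: [0.4793, -0.0793, 0.2984]
orientation: [-3.114, -0.412, -0.009]
ft_force: [1.0, 0.0, -0.1]
width: 0.0871
```

```bash
python3 - <<'E'
from h import *
plan([.4765,-.0787,.1945])
M,K=wproj_info();im=env.camera("wrist");np.savez("w8.npz",M=M,K=K);cv2.imwrite("pics/w8.png",cv2.resize(im[:,:,::-1],None,fx=1.5,fy=1.5))
im=env.camera("scene");cv2.imwrite("pics/s8.png",cv2.resize(im[130:250,200:330,::-1],None,fx=5,fy=5,interpolation=cv2.INTER_CUBIC))
E
```

```text
t 11.8 pos [ 0.4793 -0.0793  0.2984] xyz [-0.0032 -0.0013  0.1039] dr [ 0.02 -0.34 -0.11] F [ 1.   0.  -0.1] w 0.0871
```

View pics/s8.png

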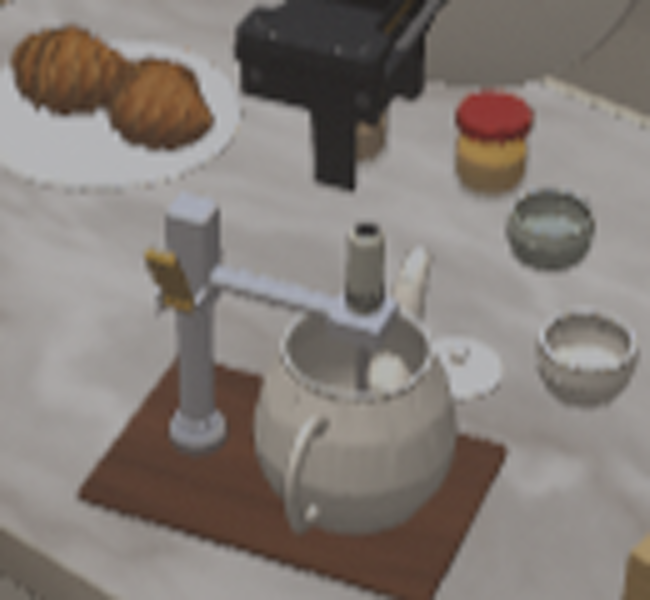

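View pics/w8.png

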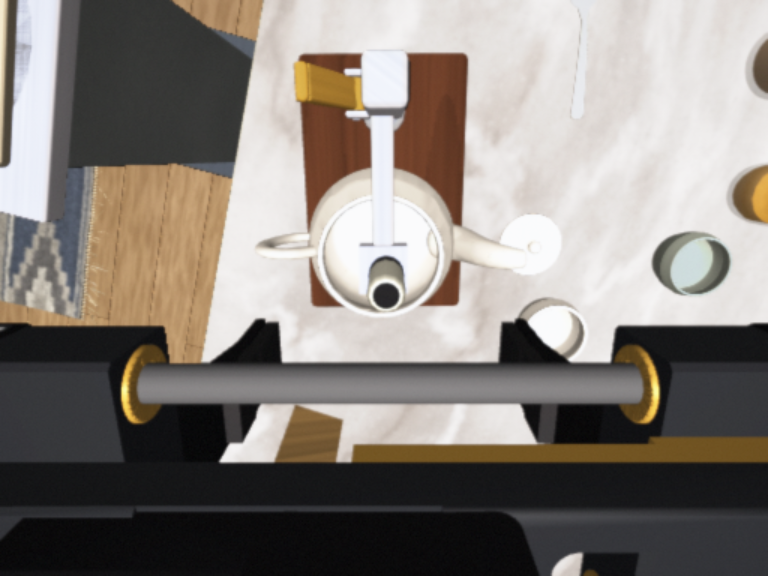

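```bash
python3 - <<'E'
from h import *
plan([.4393,.0238,.27],15.0)
E
```

```text
t 11.9 pos [ 0.4781 -0.079   0.2949] xyz [-0.0107 -0.1093  0.0249] dr [-0.01 -0.1   0.12] F [-0.3 -0.1  0.2] w 0.0872
```

{"method": "arm_command", "body": {
  "dr": [
    [0, 0, 0],
    [0, 0, 0],
    [0, 0, 0],
    [0, 0, 0],
    [0, 0, 0],
    [0, 0, 0],
    [0, 0, 0]
  ],
  "xyz": [
    [-0.002, -0.02, 0],
    [-0.004, -0.045, 0],
    [-0.007, -0.07, 0.005],
    [-0.009, -0.095, 0.015],
    [-0.0107, -0.109, 0.025],
    [-0.0107, -0.109, 0.025],
    [-0.0107, -0.109, 0.025]
  ],
  "fingers": [1, 1, 1, 1, 1, 1, 1]
}}

```text
time_s: 12.48
position: [0.4384, 0.0236, 0.2683]
orientation: [3.113, 0.415, -0.003]
ft_force: [1.1, -0.0, -0.7]
width: 0.087
```

```bash
python3 - <<'E'
from h import *
plan([.4393,.0238,.27],15.0)
M,K=wproj_info();im=env.camera("wrist");np.savez("w9.npz",M=M,K=K);cv2.imwrite("pics/w9.png",cv2.resize(im[60:300,130:400,::-1],None,fx=2.8,fy=2.5,interpolation=cv2.INTER_CUBIC))
im=env.camera("scene");cv2.imwrite("pics/s9.png",cv2.resize(im[130:250,200:330,::-1],None,fx=5,fy=5,interpolation=cv2.INTER_CUBIC))
E
```

```text
t 12.48 pos [0.4384 0.0236 0.2683] xyz [ 0.0009  0.     -0.0017] dr [0.02 0.1  0.19] F [ 1.1 -0.  -0.7] w 0.087
```

View pics/w9.png

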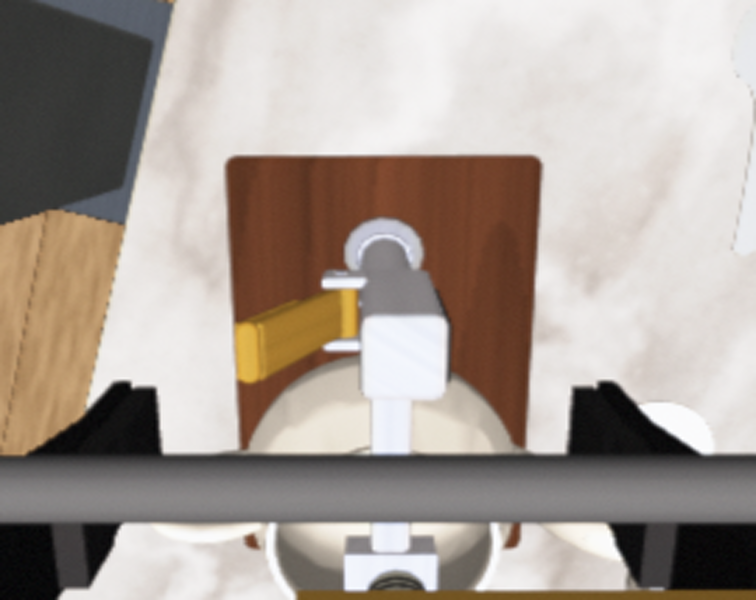

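View pics/s9.png

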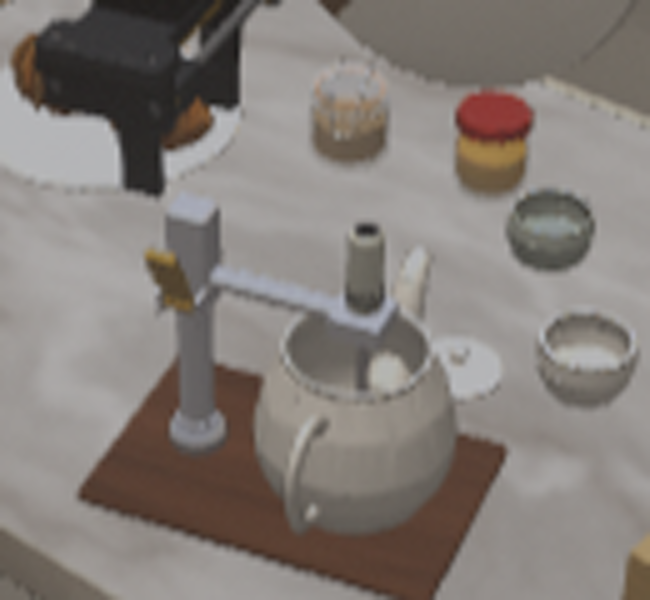

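```bash
python3 - <<'E'
from h import *
f=np.load("w9.npz");M,K=f["M"],f["K"]
s=env.sense();print(s["position"])
T=lambda p:(130+p[0]/2.8,60+p[1]/2.5)
i=env.camera_info("wrist")["mount"]
R=M[:3,:3]@np.array(i)[:3,:3].T; p0=M[:3,3]-R@np.array(i)[:3,3]
for n,p,z in [("head c",(404,357),.196),("left",(362,357),.196),("right",(448,357),.196),("lever low",(241,381),.190),("lever up",(237,323),.190),("mouthside boss l",(346,565),.154),("boss r",(436,565),.154)]:
    X=whit(*T(p),z,M,K);print(n,np.round(X,4),"tool",np.round(R.T@(X-p0),4))
E
```

```text
[0.43925156 0.02254676 0.26913686]
head c [0.4488 0.0273 0.196 ] tool [ 0.0112 -0.0009  0.0722]
left [0.438  0.0244 0.196 ] tool [-0.0001 -0.0009  0.0723]
right [0.4601 0.0304 0.196 ] tool [ 0.0229 -0.0009  0.0722]
lever low [0.4082 0.006  0.19  ] tool [-0.0336  0.009   0.0783]
lever up [0.4029 0.024  0.19  ] tool [-0.034  -0.0097  0.0783]
mouthside boss l [ 0.4586 -0.0736  0.154 ] tool [-0.0057  0.099   0.1143]
boss r [ 0.4889 -0.0653  0.154 ] tool [0.0256 0.0989 0.1143]
```

{"method": "arm_command", "body": {
  "dr": [
    [0, 0, 0],
    [0, 0, 0],
    [0, 0, 0],
    [0, 0, 0],
    [0, 0, 0],
    [0, 0, 0],
    [0, 0, 0],
    [0, 0, 0]
  ],
  "xyz": [
    [0, 0, 0.01],
    [0, 0, 0.025],
    [0, 0, 0.04],
    [0, 0, 0.052],
    [0, 0, 0.063],
    [0, 0, 0.072],
    [0, 0, 0.078],
    [0, 0, 0.078]
  ],
  "fingers": [1, 1, 1, 1, 1, 1, 1, 1]
}}

```text
time_s: 13.25
position: [0.4386, 0.023, 0.1899]
orientation: [3.114, 0.412, -0.002]
ft_force: [-0.0, -0.5, -0.5]
width: 0.0875
```

```bash
python3 - <<'E'
from h import *
plan([.4393,.0238,.191],15.0)
M,K=wproj_info();im=env.camera("wrist");np.savez("w10.npz",M=M,K=K);cv2.imwrite("pics/w10.png",cv2.resize(im[:,:,::-1],None,fx=1.5,fy=1.5,interpolation=cv2.INTER_CUBIC))
E
```

```text
t 13.25 pos [0.4386 0.023  0.1899] xyz [ 0.0009 -0.0006 -0.0011] dr [0.02 0.09 0.08] F [-0.  -0.5 -0.5] w 0.0875
```

View pics/w10.png

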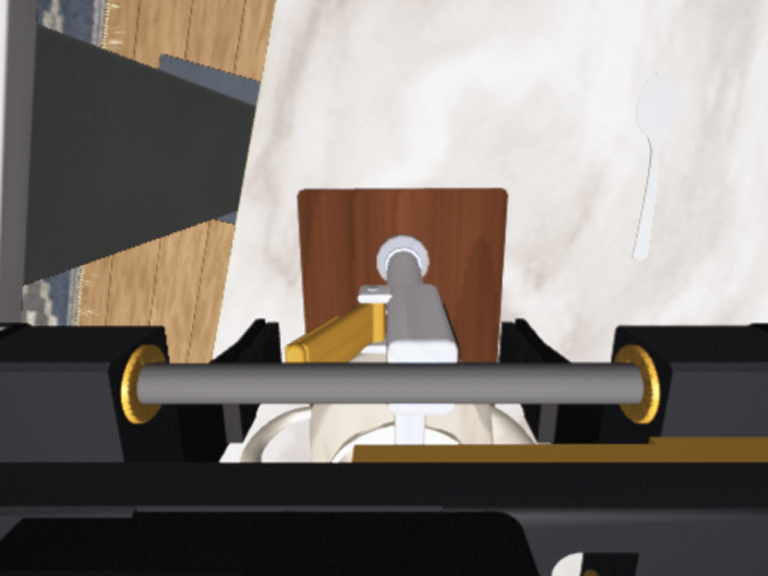

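{"method": "arm_command", "body": {
  "dr": [
    [0, 0, 0],
    [0, 0, 0],
    [0, 0, 0],
    [0, 0, 0],
    [0, 0, 0],
    [0, 0, 0],
    [0, 0, 0],
    [0, 0, 0],
    [0, 0, 0],
    [0, 0, 0]
  ],
  "xyz": [
    [0, 0, 0],
    [0, 0, 0],
    [0, 0, 0],
    [0, 0, 0],
    [0, 0, 0],
    [0, 0, 0],
    [0, 0, 0],
    [0, 0, 0],
    [0, 0, 0],
    [0, 0, 0]
  ],
  "fingers": [0.6, 0.4, 0.3, 0.2, 0.15, 0.1, 0.1, 0.1, 0.1, 0.1],
  "squeeze": 25
}}

```text
time_s: 14.13
position: [0.4372, 0.0229, 0.1907]
orientation: [3.114, 0.413, -0.007]
ft_force: [-10.5, -3.0, 6.9]
width: 0.0482
```

```bash
python3 - <<'E'
from h import *
plan([.4393,.0238,.191],15.0)
s=env.sense();print(np.round(s["wrist_torque"],2))
M,K=wproj_info();im=env.camera("wrist");cv2.imwrite("pics/w11.png",cv2.resize(im[100:300,130:400,::-1],None,fx=2.8,fy=2.5,interpolation=cv2.INTER_CUBIC))
E
```

```text
t 14.13 pos [0.4372 0.0229 0.1907] xyz [ 0.0023 -0.0003 -0.0003] dr [-0.03  0.26  0.1 ] F [-10.5  -3.    6.9] w 0.0482
[-0.78  2.42  0.03]
```

View pics/w11.png

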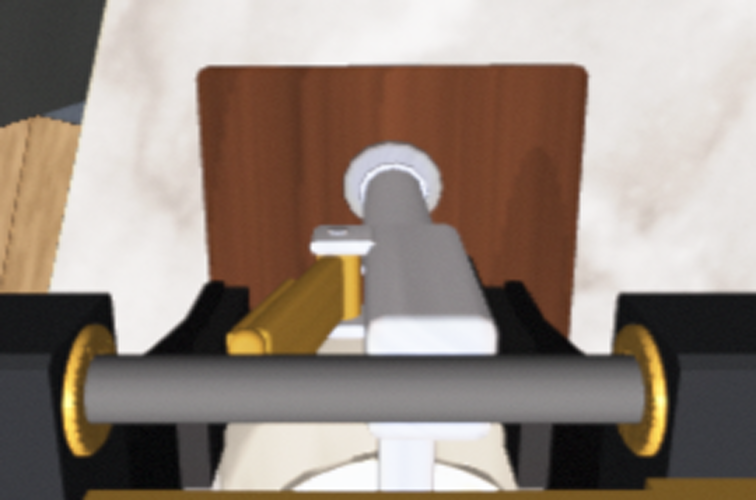

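{"method": "arm_command", "body": {
  "dr": [
    [0, 0, 0],
    [0, 0, 0],
    [0, 0, 0],
    [0, 0, 0]
  ],
  "xyz": [
    [-0.001, 0, 0],
    [-0.001, 0, 0],
    [-0.001, 0, 0],
    [-0.001, 0, 0]
  ],
  "fingers": [0.07, 0.05, 0.05, 0.05]
}}

```text
time_s: 14.52
position: [0.438, 0.0232, 0.191]
orientation: [3.114, 0.413, -0.0]
ft_force: [-0.8, -2.1, -0.8]
width: 0.0464
```

```bash
python3 - <<'E'
from h import *
plan([.4393,.0238,.191],15.0)
s=env.sense();print(np.round(s["wrist_torque"],2))
E
```

```text
t 14.52 pos [0.438  0.0232 0.191 ] xyz [ 0.0014 -0.0003  0.    ] dr [0.   0.   0.12] F [-0.8 -2.1 -0.8] w 0.0464
[-0.49  0.48  0.08]
```

{"method": "arm_command", "body": {
  "dr": [
    [0, 0, 0],
    [0, 0, 0],
    [0, 0, 0],
    [0, 0, 0],
    [0, 0, 0],
    [0, 0, 0]
  ],
  "xyz": [
    [0, 0, -0.001],
    [0, 0, -0.003],
    [0, 0, -0.006],
    [0, 0, -0.009],
    [0, 0, -0.01],
    [0, 0, -0.01]
  ],
  "fingers": [0.05, 0.05, 0.05, 0.05, 0.05, 0.05]
}}

```text
time_s: 15.02
position: [0.4381, 0.0232, 0.2014]
orientation: [-3.114, -0.413, -0.0]
ft_force: [-1.5, -2.6, -2.1]
width: 0.046
```

```bash
python3 - <<'E'
from h import *
plan([.4393,.0238,.231],15.0)
s=env.sense();print(np.round(s["wrist_torque"],2))
im=env.camera("scene");cv2.imwrite("pics/s12.png",cv2.resize(im[130:250,200:330,::-1],None,fx=5,fy=5,interpolation=cv2.INTER_CUBIC))
E
```

```text
t 15.02 pos [0.4381 0.0232 0.2014] xyz [ 0.0013 -0.0002 -0.0296] dr [-0.01 -0.01  0.12] F [-1.5 -2.6 -2.1] w 0.046
[-0.55  0.3   0.01]
```

View pics/s12.png

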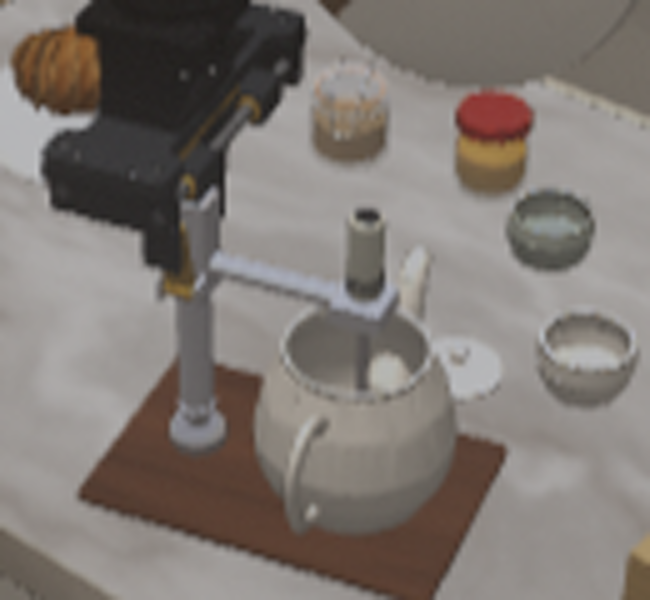

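{"method": "arm_command", "body": {
  "dr": [
    [0, 0, 0],
    [0, 0, 0],
    [0, 0, 0],
    [0, 0, 0],
    [0, 0, 0],
    [0, 0, 0],
    [0, 0, 0],
    [0, 0, 0]
  ],
  "xyz": [
    [0, 0, -0.003],
    [0, 0, -0.008],
    [0, 0, -0.014],
    [0, 0, -0.02],
    [0, 0, -0.026],
    [0, 0, -0.029],
    [0, 0, -0.0298],
    [0, 0, -0.0298]
  ],
  "fingers": [0.05, 0.05, 0.05, 0.05, 0.05, 0.05, 0.05, 0.05]
}}

```text
time_s: 15.73
position: [0.4381, 0.0232, 0.2311]
orientation: [-3.114, -0.413, -0.0]
ft_force: [-0.8, -3.4, -1.5]
width: 0.046
```

```bash
python3 - <<'E'
from h import *
plan([.4393,.0238,.231],15.0)
s=env.sense();print(np.round(s["wrist_torque"],2))
im=env.camera("scene");cv2.imwrite("pics/s13.png",cv2.resize(im[130:250,200:330,::-1],None,fx=5,fy=5,interpolation=cv2.INTER_CUBIC))
cv2.imwrite("pics/s13z.png",cv2.resize(im[170:230,210:270,::-1],None,fx=10,fy=10,interpolation=cv2.INTER_CUBIC))
M,K=wproj_info();im=env.camera("wrist");np.savez("w13.npz",M=M,K=K);cv2.imwrite("pics/w13.png",cv2.resize(im[100:300,130:400,::-1],None,fx=2.8,fy=2.5,interpolation=cv2.INTER_CUBIC))
E
```

```text
t 15.73 pos [0.4381 0.0232 0.2311] xyz [ 0.0013 -0.0002  0.0001] dr [-0.01 -0.02  0.12] F [-0.8 -3.4 -1.5] w 0.046
[-0.76  0.09  0.04]
```

View pics/s13.png

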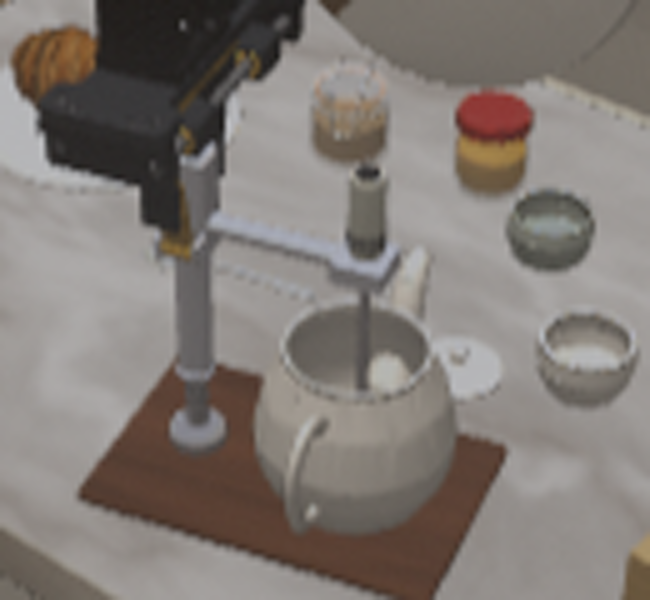

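View pics/s13z.png

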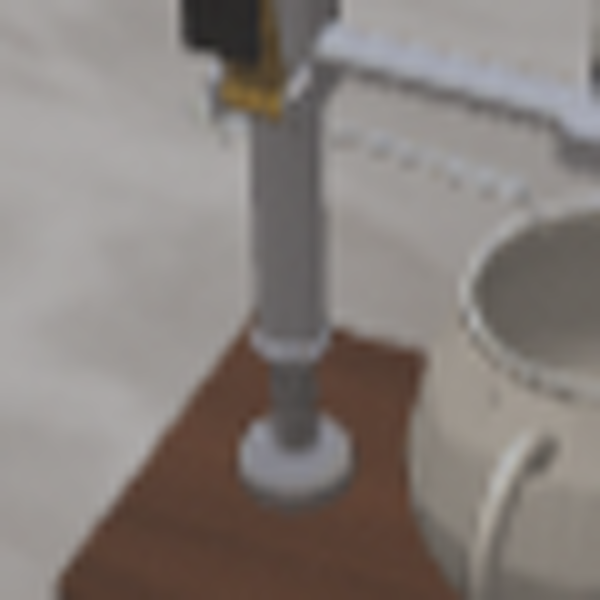

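View pics/w13.png

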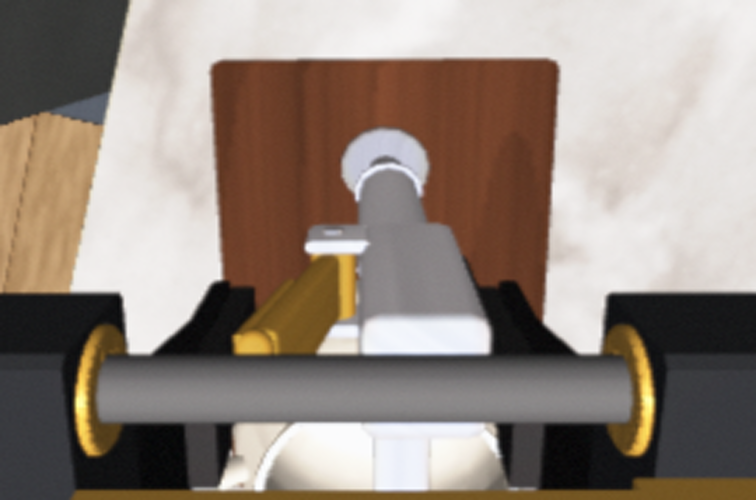

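```bash
python3 - <<'E'
from h import *
m=np.array([.4773,-.079]);P=np.array([.4482,.0268])
for dz in (0,.036,.04,.044): print(dz,"top",(proj("scene",[*m,.209+dz])-[200,130])*5,"rim front",(proj("scene",[P[0]-.0086,P[1]-.0069,.03+dz])-[210,170])*10, "rim c",(proj("scene",[*P,.03+dz])-[210,170])*10)
E
```

```text
0 top [361.70561808 229.71200406] rim front [287.33808198 453.25806467] rim c [288.61238354 430.04481275]
0.036 top [363.31717928 177.62380257] rim front [284.49936217 366.64167033] rim c [285.8138766  343.60435327]
0.04 top [363.50003369 171.71365967] rim front [284.17796625 356.83508237] rim c [285.49707234 333.81888309]
0.044 top [363.68366421 165.77843153] rim front [283.8553488 346.9912224] rim c [285.17907193 323.99646634]
```

{"method": "arm_command", "body": {
  "dr": [
    [0, 0, 0],
    [0, 0, 0],
    [0, 0, 0],
    [0, 0, 0],
    [0, 0, 0],
    [0, 0, 0],
    [0, 0, 0],
    [0, 0, 0],
    [0, 0, 0],
    [0, 0, 0]
  ],
  "xyz": [
    [0, 0, 0],
    [0, 0, 0],
    [0, 0, 0],
    [0, 0, 0],
    [0.001, 0, 0],
    [0.002, 0, 0],
    [0.003, 0, 0],
    [0.004, 0, 0],
    [0.005, 0, 0],
    [0.005, 0, 0]
  ],
  "fingers": [0.05, 0.05, 0.05, 0.05, 0.0, -0.05, -0.1, -0.14, -0.19, -0.24],
  "squeeze": 40
}}

```text
time_s: 16.67
position: [0.4431, 0.0248, 0.2309]
orientation: [-3.114, -0.414, -0.001]
ft_force: [1.5, -1.3, 0.3]
width: 0.035
```

```bash
python3 - <<'E'
from h import *
plan([.4429,.0251,.231],15.0)
s=env.sense();print(np.round(s["wrist_torque"],2))
E
```

```text
t 16.67 pos [0.4431 0.0248 0.2309] xyz [-0.0001 -0.0004 -0.0001] dr [-0.   -0.02  0.13] F [ 1.5 -1.3  0.3] w 0.035
[-0.63  0.17  0.11]
```

{"method": "arm_command", "body": {
  "dr": [
    [0, 0, 0],
    [0, 0, 0],
    [0, 0, 0],
    [0, 0, 0],
    [0, 0, 0],
    [0, 0, 0]
  ],
  "xyz": [
    [0, 0, 0],
    [0, 0, 0],
    [0, 0, 0],
    [0, 0, 0],
    [0, 0, 0],
    [0, 0, 0]
  ],
  "fingers": [-0.4, -1, -1, -1, -1, -1],
  "squeeze": 45
}}

```text
time_s: 17.17
position: [0.4435, 0.0249, 0.2312]
orientation: [-3.114, -0.414, -0.003]
ft_force: [5.3, -1.0, -1.6]
width: 0.0342
```

```bash
python3 - <<'E'
from h import *
plan([.4429,.0251,.231],15.0)
s=env.sense();print(np.round(s["wrist_torque"],2))
im=env.camera("scene");cv2.imwrite("pics/s14.png",cv2.resize(im[130:250,200:330,::-1],None,fx=5,fy=5,interpolation=cv2.INTER_CUBIC))
cv2.imwrite("pics/s14z.png",cv2.resize(im[170:230,210:270,::-1],None,fx=10,fy=10,interpolation=cv2.INTER_CUBIC))
M,K=wproj_info();im=env.camera("wrist");np.savez("w14.npz",M=M,K=K);cv2.imwrite("pics/w14.png",cv2.resize(im[100:300,130:400,::-1],None,fx=2.8,fy=2.5,interpolation=cv2.INTER_CUBIC))
E
```

```text
t 17.17 pos [0.4435 0.0249 0.2312] xyz [-0.0006 -0.0004  0.0002] dr [ 0.   -0.1   0.14] F [ 5.3 -1.  -1.6] w 0.0342
[-0.51 -0.24  0.1 ]
```

View pics/s14.png

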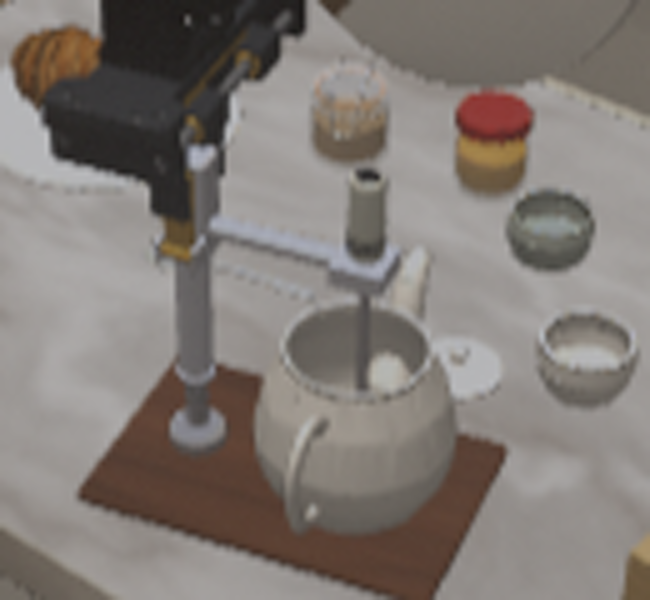

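View pics/w14.png

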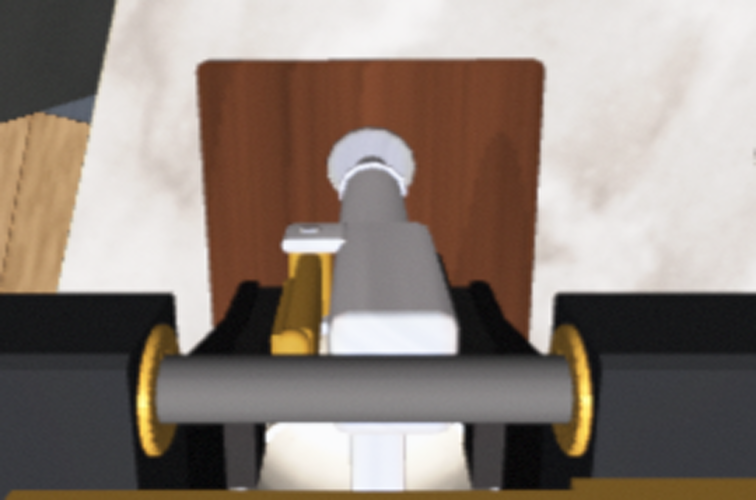

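View pics/s14z.png

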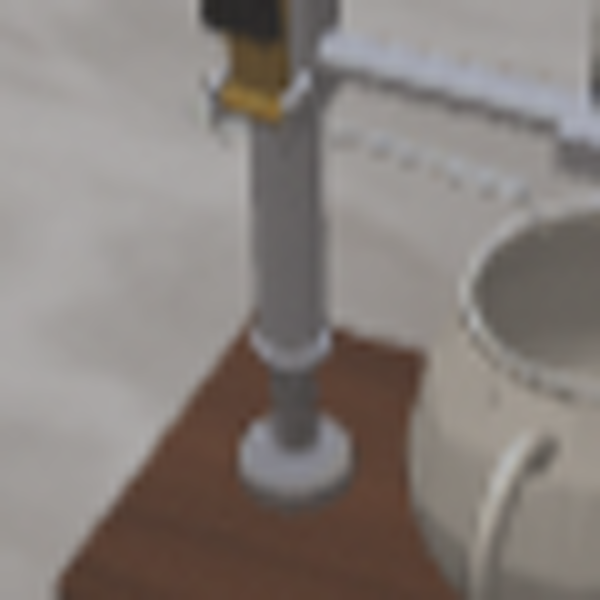

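```bash
python3 - <<'E'
from h import *
im=env.camera("scene");cv2.imwrite("pics/s15.png",cv2.resize(im[130:250,200:330,::-1],None,fx=5,fy=5,interpolation=cv2.INTER_CUBIC))
g=lambda n:cv2.cvtColor(cv2.imread(f"pics/{n}.png"),cv2.COLOR_BGR2GRAY)
ref=g("s9");
for name,(x0,x1,y0,y1) in {"thermo":(335,395,215,310),"boss":(325,400,285,330)}.items():
    T=ref[y0:y1,x0:x1]
    for n in ("s9","s12","s13","s14","s15"):
        r=cv2.matchTemplate(g(n)[100:340,320:420],T,cv2.TM_CCOEFF_NORMED);_,v,_,l=cv2.minMaxLoc(r);print(name,n,l[0]+320-x0,l[1]+100-y0,round(v,2))
print(env.sense()["time_s"])
E
```

```text
thermo s9 0 0 1.0
thermo s12 0 -14 0.99
thermo s13 2 -56 0.91
thermo s14 1 -54 0.95
thermo s15 1 -54 0.95
boss s9 0 0 1.0
boss s12 0 -14 0.98
boss s13 2 -55 0.96
boss s14 1 -52 0.96
boss s15 1 -52 0.96
17.3167
```

```bash
python3 - <<'E'
from h import *
g=lambda n:cv2.cvtColor(cv2.imread(f"pics/{n}.png"),cv2.COLOR_BGR2GRAY).astype(np.float32)
m=[.4773,-.079]
def pr(z0,dz): return ((proj("scene",[*m,z0+dz])-proj("scene",[*m,z0]))*5)[1]
for nm,(x0,x1,y0,y1),z0 in [("thermo",(335,395,215,310),.182),("window",(340,390,218,260),.205),("bosslow",(325,400,285,330),.148),("all",(325,400,215,330),.17)]:
  ref=g("s9")[y0:y1,x0:x1]
  for n in ("s8","s12","s13","s14","s15"):
    W=np.eye(2,3,dtype=np.float32);W[0,2]=x0+1;W[1,2]=y0-(0 if n=="s8" else 14 if n=="s12" else 54)
    try: cc,W=cv2.findTransformECC(ref,g(n),W,cv2.MOTION_TRANSLATION,(3,200,1e-6))
    except Exception as e: print(nm,n,"fail");continue
    dy=W[1,2]-y0
    from scipy.optimize import brentq
    print(nm,n,round(float(W[0,2]-x0),2),round(float(dy),2),"dz mm",round(1000*brentq(lambda d:pr(z0,d)-dy,-.02,.08),2),round(cc,3))
E
```

```text
thermo s8 -0.01 -0.01 dz mm 0.01 1.0
thermo s12 0.3 -14.16 dz mm 10.2 0.988
thermo s13 1.75 -55.59 dz mm 39.44 0.914
thermo s14 1.36 -53.9 dz mm 38.27 0.948
thermo s15 1.37 -53.93 dz mm 38.29 0.948
window s8 0.03 0.02 dz mm -0.01 1.0
window s12 0.34 -14.24 dz mm 10.02 0.983
window s13 1.28 -56.23 dz mm 38.97 0.894
window s14 1.34 -54.54 dz mm 37.82 0.95
window s15 1.33 -54.57 dz mm 37.84 0.95
bosslow s8 -0.01 -0.05 dz mm 0.04 1.0
bosslow s12 -0.01 -13.62 dz mm 10.15 0.979
bosslow s13 1.61 -55.04 dz mm 40.42 0.964
bosslow s14 0.98 -52.38 dz mm 38.5 0.965
bosslow s15 1.0 -52.4 dz mm 38.51 0.965
all s8 -0.01 0.0 dz mm -0.0 1.0
all s12 0.18 -13.92 dz mm 10.15 0.982
all s13 1.65 -55.19 dz mm 39.64 0.916
all s14 1.33 -53.25 dz mm 38.28 0.939
all s15 1.32 -53.29 dz mm 38.3 0.939
```

```bash
python3 - <<'E'
from h import *
plan([.4429,.0251,.231],15.0)
a=cv2.imread("pics/s9.png")[320:560,250:520];b=cv2.imread("pics/s15.png")[320:560,250:520]
print("teapot diff",cv2.phaseCorrelate(cv2.cvtColor(a,6).astype(np.float32),cv2.cvtColor(b,6).astype(np.float32)))
print(env.sign_off())
E
```

```text
t 17.32 pos [0.4435 0.0249 0.2312] xyz [-0.0006 -0.0004  0.0002] dr [-0.   -0.1   0.14] F [ 5.7 -0.3 -0.4] w 0.0337
teapot diff ((0.015430377558431019, 0.047993176773175605), 0.9177166451348199)
the job is handed in; nothing more can be done
None
```

I handed the job in at 17.3 s, with the gripper still squeezing lever and clamp head at 45 N. The system gave no verdict.

- **Thermometer:** I took it out of the tool block and lowered it stem-first through the holder hole, the lever still open. Pictures show its handle on the holder and the stem hanging in the teapot. Handle and holder rose together to within about 0.7 mm, so it is still seated.
- **Sleeve lift:** I squeezed lever and head to about 46 mm, which left the lever roughly half open. I then lifted the sleeve 40 mm and held it there briefly before closing the lever.
- **Lever:** I closed it against the head. The opening fell to about 34 mm, below the nominal 36 mm (I put the difference down to the pads giving). In the wrist picture the lever lies flat on the head.
- **Last checks:** Net side force on the tool was about 5 N and the pose was steady. The teapot had not shifted in the picture. I did not check the cake tester and teacup in a final picture; the arm never went near the cup, and no contact near the tester was seen.

One check disagreed slightly. While the lever closed, the sleeve appears to have sunk by 1 to 2 mm. The gripper height gave 40.1 mm before closing; the scene camera gave 39.0 to 40.4 mm before and 37.8 to 38.5 mm after. That is still inside the 36 to 44 mm band and did not change between the last two pictures, so I left it.

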